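Fetch the shaker from the bar-handled bin

TASK

Open the one lidded bin in the row whose lid has a bar handle, take out the steel shaker and stand it upright in the empty foil tray. Keep the two knob-handled bins shut and do not push the water bottle about.

Things in the scene. Friction and masses are not known exactly. Their poses are not given: they have to be found in the camera images.
- bar_lid_handle (a point): middle of the bar handle (the only bar among the three lids): black round bar, 11 mm thick, 77 mm long, its axis 35 mm above an aluminium lid 140 (front to back) x 132 x 8 mm, 14 mm in from its front (robot-side) edge; two posts 56 mm apart. About 113 mm above the table. Axes turn with the lid; closed: x away from the robot, y along bar and hinge, z up
- bar_lid_hinge (a point): middle of that lid's hinge line (along y), at the far upper rim of its bin; when shut the handle lies 126 mm in front of it and 43 mm above. Steel bin, fixed, 140 x 132 x 64 mm, walls and floor 4 mm, on a 6 mm fixed board; three bins side by side at 140 mm pitch, in any order. Leave the open lid near upright or beyond, for room above the bin
- bar_lid (a joint): hinge angle of the lid with the bar handle, rad: 0 closed, grows as the front (robot-side) edge swings up and back, stop at 1.9; a stiff hinge, the lid stays where it is left (about 1.5 N at the handle moves it)
- shaker_center (a point): centre (half-way up) of the steel shaker standing upright in the bar-handled bin, near its middle: round, 40 mm across, 55 mm tall, straight-sided for 46 mm from its foot, shallow cone above, about 0.08 to 0.17 kg. z up along its axis. Hidden until the lid is open
- tray: empty open foil tray, fixed to the table: floor 190 (x) x 140 (y) mm and 3 mm thick, walls sloping outward, rim 40 mm high and about 232 x 182 mm over its flange. Origin at the centre of its underside, z up
- knob1_lid_handle (a point): grip point of the black round knob (28 mm across) on one of the two bins that stay shut: 35 mm above its aluminium lid, 56 mm in front of (robot side of) the bin's middle; bin 140 x 132 x 64 mm as the bar-handled one
- knob1_lid (a joint): hinge angle of the lid with the first round knob, rad: 0 closed, grows as the front (robot-side) edge swings up and back, stop at 1.9; a stiff hinge, the lid stays where it is left (about 1.5 N at the handle moves it)
- knob2_lid_handle (a point): grip point of the black round knob (28 mm across) on one of the two bins that stay shut: 35 mm above its aluminium lid, 56 mm in front of (robot side of) the bin's middle; bin 140 x 132 x 64 mm as the bar-handled one
- knob2_lid (a joint): hinge angle of the lid with the second round knob, rad: 0 closed, grows as the front (robot-side) edge swings up and back, stop at 1.9; a stiff hinge, the lid stays where it is left (about 1.5 N at the handle moves it)
- bottle: bystander: frosted clear water bottle with white cap, 66 mm across, 200 mm tall, upright; origin at the centre of its foot

How it is judged:
On the way:
1. the lid with the bar handle is swung well open (value of joint bar_lid above 1 rad), for 0.2 s.
At the end, for the whole second after the job is handed in: The shaker stands at rest on the floor of the foil tray: its centre within 85 mm (tray x) and 60 mm (tray y) of the tray's centre, 22 to 38 mm above the tray's underside, upright within 10 degrees; the two knob-handled lids are shut (below 0.15 rad). The bar-handled lid may be left open or shut (x of shaker_center in the frame of tray between -0.085 and 0.085 m and y of shaker_center in the frame of tray between -0.06 and 0.06 m and z of shaker_center in the frame of tray between 0.022 and 0.038 m and angle between shaker_center's own z axis and vertical below 0.17 rad and linear speed of shaker below 0.02 m/s and value of joint each of knob1_lid, knob2_lid below 0.15 rad); the robot touches nothing.
It fails at once if a knob-handled lid is opened (0.15 rad or more) (value of joint any of knob1_lid, knob2_lid above 0.15 rad).
It fails at once if the bottle is pushed more than 30 mm (distance of bottle from where it was at the start of the episode above 0.03 m).
It also fails if it takes over 64 s, if anything falls off the work surface, if the arm or the gripper's body presses on something with over 40 N, if the wrist force passes 120 N, or if a joint passes its speed limit or range.

ROBOT

A 6-joint arm with a two-finger parallel gripper is mounted at the origin on the work surface. World frame = base frame: x ahead of the robot, y to its left, z up, the work surface at z = 0. Lengths are in m, angles in rad, forces in N, time in s.
With the tool pointing down it reaches from about 0.35 to 0.775 m from the base axis. Payload 5.5 kg.
Tool frame: the origin (TCP) lies at the very end of the fingers, on their centre line; the grasp point (between the pads) lies 19 mm behind it; z points along the fingers, x is the direction in which the jaws open and shut, and the axes are right-handed (so a half turn about z gives the same grasp; the last joint's range is limited). The gripper opens to 85 mm and grips with 20 to 120 N. Pads are 22 mm wide; open, the fingers measure 114 mm over their backs; the gripper's body (76 mm by 85 mm) begins 54 mm behind the grasp point. The pads swing forward as they close: fully open they stand 13 mm farther back than shut.
Start: joints at [-1.324, 0.313, 0.046, 1.304, 0, 1.431], TCP at [0.217, -0.533, 0.231] pointing down, gripper open.
Joint ranges: [-2.76, 2.76], [-0.86, 1.69], [-1.03, 1.26], [-2.2, 2.34], [-1.47, 1.5], [-3.14, 3.14]. Speed limits (rad/s): [2.57, 2.57, 3.14, 3.14, 3.14, 3.14].

INTERFACE

Orientations are given as a unit quaternion [w, x, y, z].
In Python, from workcell import monitor, eyes, ticket gives the robot as it stands.
- The arm moves only by the tool send_rows, never from a script. Its argument "targets" is a list of rows, each a list of 5 numbers: the shift along the world's x, y, z in m, then the turn about the world's z in degrees, then the closure in counts, from 0 (fully open) to 255 (shut). A call has 1 to 12 rows; each row shifts and turns the commanded pose from where the row before left it; what a row does not reach is not made up. A row lasts 1/10 s, in which the tool goes at most 50 mm and 8.59 degrees, less where a joint would pass 70% of its speed; a pose out of reach is approached as far as the arm can. A call is refused whole if a number of a shift passes 0.05 or a number of a turn 8.59, either way. A call with a gripper value outside its range is refused whole. The fingers move at their own pace and stop on an object; "newtons" is the grip in N (left out, the last holds). Time passes only in rows, so rows that do not move let the fingers close. It gives the time, the measured TCP pose, the force and the opening at its end, in the units of the state.
- monitor.get_state(): the state, without advancing time (a new reading comes with each control period).
- eyes.read_camera(name): name is "scene" or "top"; returns a dict with "img" (420x560x3 uint8, red, green, blue), "z_map" (420x560 float32, m along the optical axis (not along the pixel's ray), 0 where there is no reading), "camera_matrix" (3x3 intrinsics, pixels), "k1" (the pictures are not rectified: a ray, as slopes to the right and down, at radius r is drawn at 1 + k1 r^2 times it, then the intrinsics apply), "pose" (4x4, takes a point from camera to world coordinates). Camera axes: x right, y down, z forward; pixel columns grow to the right and rows downward; lengths in m; the calibration is good to about 2 mm. A picture is of the moment at which its call begins.
- ticket.hand_in(): hands the job in, once; it reports no verdict.
Trained networks look in the newest picture that a camera, given by its name, has taken for a name from the list of things; names that differ only in an ending like _2 or _b are one class to them, and where a whole thing is asked for, a point or a joint stands for the part that bears it (a point fixed in the world has none). Each returns a list of dicts, best first, with "conf" (0 to 1); they miss things now and then, are a little off and sometimes report something else, mostly with a low value. They report only what shows in the picture. A call takes as long as a camera call.
- eyes.spot_in(name, camera): "xyz" ([x, y, z] in m, in world coordinates, good to about 4 mm: the middle of the surface that is visible of it).
- eyes.tip_of(name, camera): "xyz" ([x, y, z] in m, in world coordinates, good to about 4 mm: a listed point, or the origin of a listed thing).
The state is a dict: "clock": time; "joint_pos": joint angles; "qvel": joint speeds; "tau": joint torques, N m; "tcp_pos": TCP position; "orientation": TCP orientation; "wrist_force": force on the tool from outside, world axes, zero at the start; "ft_torque": the same for the moment, N m; "finger_gap": finger opening in m.
Only numpy, scipy, OpenCV 4.12 (cv2) and the standard library are available. Lean on these libraries where they do the work, as an engineer would, in place of code of your own. Each camera call takes 0.05 s, during which the arm holds its last target.

## Working session

There is one attempt and no reset: what is moved stays moved. The work goes in short steps, Python scripts to look and compute and a tool call to move; the robot and the scene stay as the last step left them, time stands still between calls to the robot, and variables do not carry over. Pictures are saved under pics/ and viewed, and the job is handed in when it is done.

Besides the shell and the picture viewer there is one more tool, called after "Emit:" as name(argument=value, ...) on one line, values as JSON. send_rows: Moves the arm, as the interface text tells. Its arguments: {"type":"object","properties":{"targets":{"type":"array"},"newtons":{"type":"number"}},"required":["targets"]}

```bash
mkdir -p pics; python3 - <<'E'
from workcell import monitor, eyes
import cv2, numpy as np
s=monitor.get_state()
for k in s: print(k,np.round(s[k],3))
for c in ("scene","top"):
    r=eyes.read_camera(c); cv2.imwrite(f"pics/{c}0.png",r["img"][:,:,::-1])
    print(c,np.round(r["camera_matrix"],1).tolist(),r["k1"],np.round(r["pose"],3).tolist())
    for n in ("bar_lid_handle","bar_lid_hinge","tray","knob1_lid_handle","bottle"):
        print(n,[(np.round(d["xyz"],3).tolist(),round(d["conf"],2)) for d in eyes.tip_of(n,c)])
E
```

```text
clock 0.0
joint_pos [-1.324  0.314  0.045  1.304  0.     1.431]
qvel [ 0.001  0.002  0.001  0.001 -0.001  0.002]
tau [-1.0000e-03 -4.8063e+01  2.9853e+01  1.9000e-02 -0.0000e+00  0.0000e+00]
tcp_pos [ 0.217 -0.532  0.23 ]
orientation [-0.001  0.83  -0.558 -0.001]
wrist_force [ 0.03  -0.057 -0.253]
ft_torque [-0.013  0.011 -0.007]
finger_gap 0.085
scene [[516.8, 0.0, 283.0], [0.0, 516.8, 207.3], [0.0, 0.0, 1.0]] -0.008152830382064507 [[-0.75, 0.371, -0.548, 1.329], [0.661, 0.394, -0.638, 0.964], [-0.021, -0.841, -0.541, 0.849], [0.0, 0.0, 0.0, 1.0]]
bar_lid_handle [([0.483, -0.043, 0.113], 0.85)]
bar_lid_hinge [([0.602, -0.034, 0.07], 0.72)]
tray [([0.529, -0.312, 0.001], 0.84)]
knob1_lid_handle [([0.469, 0.097, 0.114], 0.65)]
bottle [([0.52, 0.409, 0.002], 0.73)]
top [[404.2, 0.0, 286.3], [0.0, 404.2, 215.6], [0.0, 0.0, 1.0]] -0.1191813832078672 [[-0.003, -0.994, 0.109, 0.421], [-1.0, 0.004, 0.013, 0.037], [-0.014, -0.109, -0.994, 1.175], [0.0, 0.0, 0.0, 1.0]]
bar_lid_handle [([0.477, -0.04, 0.118], 0.71)]
bar_lid_hinge [([0.603, -0.032, 0.073], 0.67)]
tray [([0.536, -0.318, 0.001], 0.95)]
knob1_lid_handle [([0.466, 0.096, 0.115], 0.8)]
bottle [([0.521, 0.409, 0.0], 0.96)]
```

View pics/scene0.png

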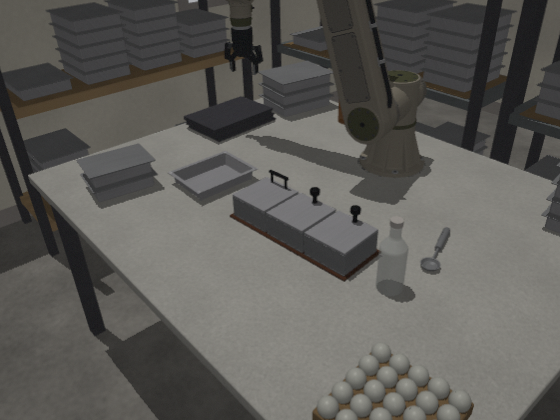

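View pics/top0.png

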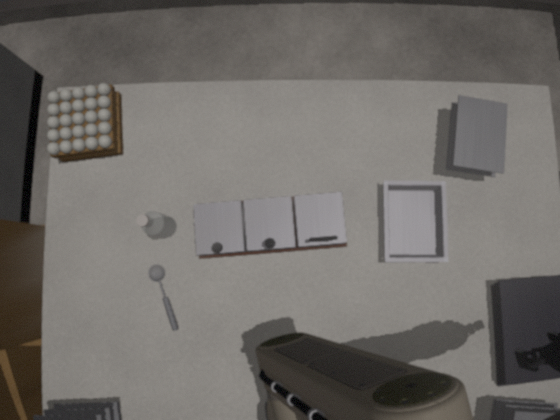

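The scene view shows the bar lid at (278,178), with the knobs at (315,193) and (355,212), and the tray at (215,177). The top view shows the bar at about (321,239), the tray at (413,222) and the bottle at (150,222). I'll enlarge the bar area in both views to triangulate it.

```bash
cat > h.py <<'E'
import numpy as np, cv2
from workcell import monitor, eyes
def ray(r,u,v):
    K=r["camera_matrix"]; x=(u-K[0,2])/K[0,0]; y=(v-K[1,2])/K[1,1]; a,b=x,y
    for _ in range(10):
        f=1+r["k1"]*(a*a+b*b); a,b=x/f,y/f
    P=r["pose"]; d=P[:3,:3]@np.array([a,b,1.]); return P[:3,3],d
def at_z(r,u,v,z):
    o,d=ray(r,u,v); return o+d*(z-o[2])/d[2]
def tri(r1,p1,r2,p2):
    o1,d1=ray(r1,*p1); o2,d2=ray(r2,*p2)
    t=np.linalg.lstsq(np.c_[d1,-d2],o2-o1,rcond=None)[0]
    a,b=o1+t[0]*d1,o2+t[1]*d2; return (a+b)/2,np.linalg.norm(a-b)
def crop(r,x0,x1,y0,y1,k,name):
    im=r["img"][y0:y1,x0:x1,::-1]; im=cv2.resize(im,None,fx=k,fy=k,interpolation=cv2.INTER_CUBIC)
    cv2.imwrite("pics/"+name,np.clip(im.astype(float)*1.6,0,255).astype(np.uint8))
E
python3 - <<'E'
from h import *
import pickle
S=eyes.read_camera("scene");T=eyes.read_camera("top");pickle.dump((S,T),open("a.pkl","wb"))
crop(S,225,325,155,255,6,"sc.png");crop(T,185,355,180,265,4.5,"tc.png")
E
```

```text
(no output)
```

View pics/sc.png

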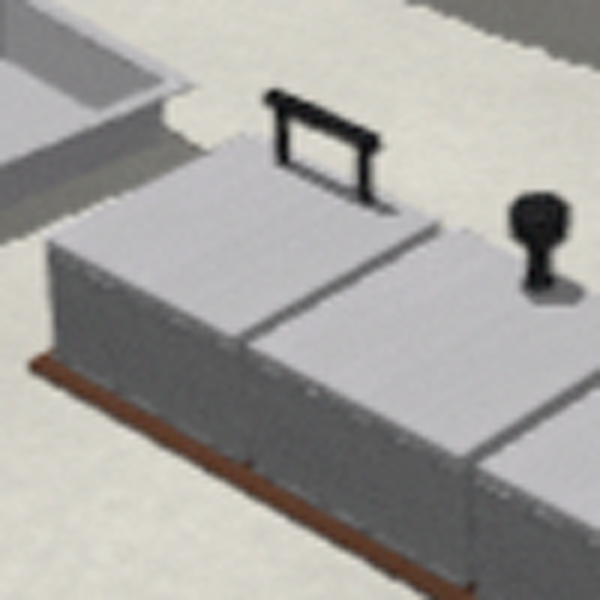

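View pics/tc.png

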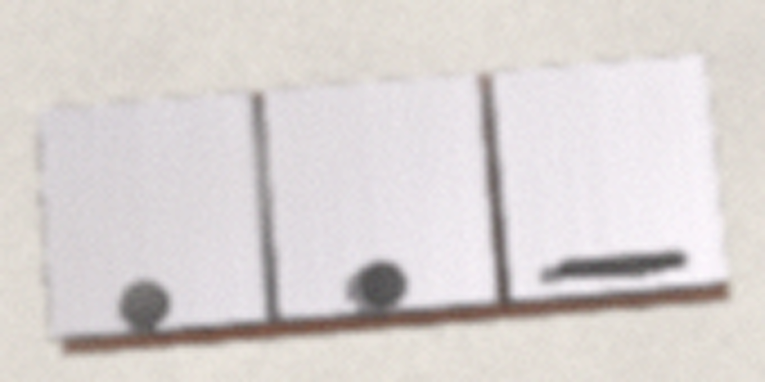

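In the crops, the bar ends are at scene (270.0,171.0) and (287.6,178.5), and at top (337.0,237.6) and (308.8,239.4). The row is turned by a few degrees.

```bash
python3 - <<'E'
from h import *
import pickle
S,T=pickle.load(open("a.pkl","rb"))
a,e1=tri(S,(269.8,170.8),T,(336.8,237.4)); b,e2=tri(S,(287.4,178.3),T,(308.6,239.2))
print(a,e1,b,e2,np.linalg.norm(a-b),(a+b)/2, np.degrees(np.arctan2(-(b-a)[0],(b-a)[1])))
for n,p in dict(FL=(497,74),FR=(702,57),NR=(725,285),NL=(508,300),FLL=(40,107),NLL=(50,337)).items():
    print("top",n,at_z(T,185+p[0]/4.5-.4,180+p[1]/4.5-.4,.078))
for n,p in dict(FR=(50,242),FL=(240,335),NR=(248,135),NL=(440,222)).items():
    print("sc",n,at_z(S,225+p[0]/6-.4,155+p[1]/6-.4,.078))
for u,v in ((383,182),(444,182),(448,262),(383,263)): print("tray rim",at_z(T,u,v,.04))
E
```

```text
[ 0.479316  -0.0819822  0.1119245] 0.0002887637346284354 [ 0.47503817 -0.00783409  0.11519604] 0.0005120250149134458 0.074343428596665 [ 0.47717708 -0.04490815  0.11356027] 3.301906125002823
top FL [0.59531109 0.02698235 0.078     ]
top FR [ 0.60534705 -0.09836255  0.078     ]
top NR [ 0.46614494 -0.10989044  0.078     ]
top NL [0.45771257 0.02102988 0.078     ]
top FLL [0.57645684 0.30778328 0.078     ]
top NLL [0.43562374 0.29867698 0.078     ]
sc FR [ 0.61005164 -0.09310481  0.078     ]
sc FL [0.59578527 0.03228724 0.078     ]
sc NR [ 0.47427804 -0.10776018  0.078     ]
sc NL [0.46171249 0.02164077 0.078     ]
tray rim [ 0.64126889 -0.22558422  0.04      ]
tray rim [ 0.64152548 -0.40488532  0.04      ]
tray rim [ 0.41140326 -0.40645218  0.04      ]
tray rim [ 0.41078937 -0.21917136  0.04      ]
```

Bar middle is at about (0.479, -0.044, 0.1135), and its 74 mm length and height agree with the text. Row yaw is about 4.1° and the hinge is at about (0.605, -0.035, 0.070). Next I'll move above the bar with the jaws across it.

Emit:
send_rows(targets=[[0.0215,0.04,0,6,0],[0.0215,0.04,0,6,0],[0.0215,0.04,0,6,0],[0.0215,0.04,0,6,0],[0.0215,0.04,0,6,0],[0.0215,0.04,0,6,0],[0.0215,0.04,0,6,0],[0.0215,0.04,0,6,0],[0.0215,0.04,0,6,0],[0.0215,0.04,0,6,0],[0.0215,0.04,0,6,0],[0.0215,0.04,0,6,0]], newtons=30)

```text
clock: 1.9
tcp_pos: [0.4756, -0.0508, 0.2317]
orientation: [0.0, 0.999, 0.038, 0.001]
wrist_force: [1.5, -1.1, -0.5]
finger_gap: 0.0855
```

Emit:
send_rows(targets=[[0,0,0,0,60],[0,0,0,0,60],[0,0,0,0,60]])

```text
clock: 2.2
tcp_pos: [0.4746, -0.053, 0.2313]
orientation: [0.0, 0.999, 0.036, -0.0]
wrist_force: [-0.4, -0.3, 0.9]
finger_gap: 0.0654
```

```bash
python3 - <<'E'
from h import *
S=eyes.read_camera("scene")
crop(S,215,335,120,220,6,"sc2.png")
s=monitor.get_state(); print(s["tcp_pos"],s["joint_pos"],s["orientation"],s["finger_gap"],s["wrist_force"])
q=s["orientation"];w,x,y,z=q;print(np.degrees(np.arctan2(2*(x*y+w*z),1-2*(y*y+z*z))))
E
```

```text
[ 0.47449783 -0.05343111  0.23131583] [-2.80303925e-01  1.24775591e-01 -1.94278280e-01  1.25183670e+00
 -2.56567480e-04  1.21972981e+00] [ 1.07314737e-04  9.99374138e-01  3.53739188e-02 -8.46209285e-05] 0.06492385993883491 [-0.95900356  0.31368148 -1.2940759 ]
4.054397335130945
```

View pics/sc2.png

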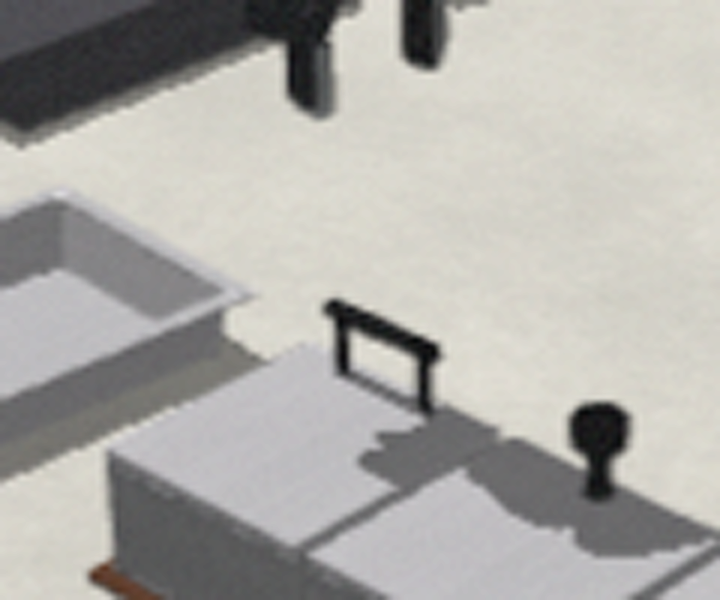

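Yaw is 4.05°. The fingers are open at about crop (310,80) and (425,40), clear above the bar at (380,330). Lowering to the bar now.

Emit:
send_rows(targets=[[0.0045,0.009,-0.03,0,60],[0,0,-0.03,0,60],[0,0,-0.03,0,60],[0,0,-0.02,0,60],[0,0,-0.015,0,60],[0,0,-0.012,0,60],[0,0,0,0,60],[0,0,0,0,60]])

```text
clock: 3.05
tcp_pos: [0.4795, -0.0443, 0.0947]
orientation: [0.0, 0.999, 0.036, 0.0]
wrist_force: [0.6, -0.6, 0.0]
finger_gap: 0.0651
```

Emit:
send_rows(targets=[[0,0,0,0,120],[0,0,0,0,180],[0,0,0,0,200],[0,0,0,0,255],[0,0,0,0,255],[0,0,0,0,255]], newtons=30)

```text
clock: 3.65
tcp_pos: [0.478, -0.0437, 0.0948]
orientation: [0.0, 0.999, 0.036, -0.001]
wrist_force: [-4.4, -1.0, 6.6]
finger_gap: 0.01
```

```bash
python3 - <<'E'
from h import *
S=eyes.read_camera("scene")
crop(S,215,335,120,220,6,"sc3.png")
s=monitor.get_state(); print(s["tcp_pos"],s["finger_gap"],s["wrist_force"])
c,l=np.array([.605,-.035]),0
h=np.array([-.126,.043])
p=[]
for th in np.arange(0,1.81,.1):
    cs,sn=np.cos(th),np.sin(th); p.append((h[0]*cs+h[1]*sn, h[1]*cs-h[0]*sn))
print(np.round(np.array(p)*1000-[[-126,43]],1).tolist())
E
```

```text
[ 0.47804797 -0.0436862   0.0947338 ] 0.010072605645300445 [-4.27835936 -1.2216625   5.59855207]
[[0.0, 0.0], [4.9, 12.4], [11.1, 24.2], [18.3, 35.3], [26.7, 45.7], [36.0, 55.1], [46.3, 63.6], [57.3, 71.1], [69.1, 77.3], [81.4, 82.4], [94.1, 86.3], [107.2, 88.8], [120.4, 90.0], [133.7, 89.9], [147.0, 88.5], [160.0, 85.7], [172.7, 81.7], [184.9, 76.4], [196.5, 69.9]]
```

View pics/sc3.png

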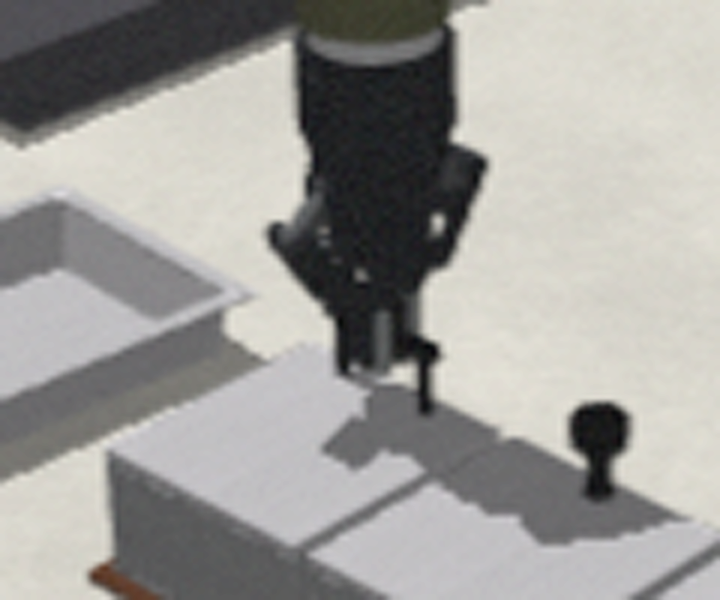

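The gap is 10 mm, so the bar is held. Now I'll follow the arc about the hinge.

Emit:
send_rows(targets=[[0.0025,0.0002,0.0062,0,255],[0.0024,0.0002,0.0062,0,255],[0.0031,0.0002,0.0059,0,255],[0.0031,0.0002,0.0059,0,255],[0.0072,0.0005,0.0111,0,255],[0.0084,0.0006,0.0104,0,255],[0.0093,0.0007,0.0094,0,255],[0,0,0,0,255]])

```text
clock: 4.5
tcp_pos: [0.5128, -0.0409, 0.1511]
orientation: [0.0, 0.999, 0.036, -0.003]
wrist_force: [-13.7, -1.5, 15.0]
finger_gap: 0.0099
```

Emit:
send_rows(targets=[[0.009,0.0007,0.01,0,255],[0.011,0.0008,0.0075,0,255],[0.0115,0.0008,0.0065,0,255],[0.0123,0.0009,0.0053,0,255],[0.0127,0.0009,0.0041,0,255],[0.0131,0.0009,0.0027,0,255],[0,0,0,0,255]])

```text
clock: 5.2
tcp_pos: [0.587, -0.0351, 0.187]
orientation: [-0.001, 0.999, 0.037, 0.002]
wrist_force: [-0.8, 2.6, 5.6]
finger_gap: 0.0094
```

Emit:
send_rows(targets=[[0.0132,0.0009,0.0012,0,255],[0.0133,0.0009,0,0,255],[0.0133,0.0009,-0.0014,0,255],[0.013,0.0009,-0.0026,0,255],[0.0127,0.0009,-0.0038,0,255],[0.0122,0.0009,-0.005,0,255],[0,0,0,0,255]])

```text
clock: 5.9
tcp_pos: [0.6652, -0.0292, 0.1738]
orientation: [-0.001, 0.999, 0.037, 0.002]
wrist_force: [1.4, 4.8, 2.2]
finger_gap: 0.0097
```

```bash
python3 - <<'E'
from h import *
S=eyes.read_camera("scene")
crop(S,195,335,100,220,5,"sc4.png")
s=monitor.get_state(); print(s["tcp_pos"],s["finger_gap"],s["wrist_force"])
E
```

```text
[ 0.66485481 -0.02916782  0.17404972] 0.009751066478225875 [1.86325894 5.39717552 1.33252596]
```

View pics/sc4.png

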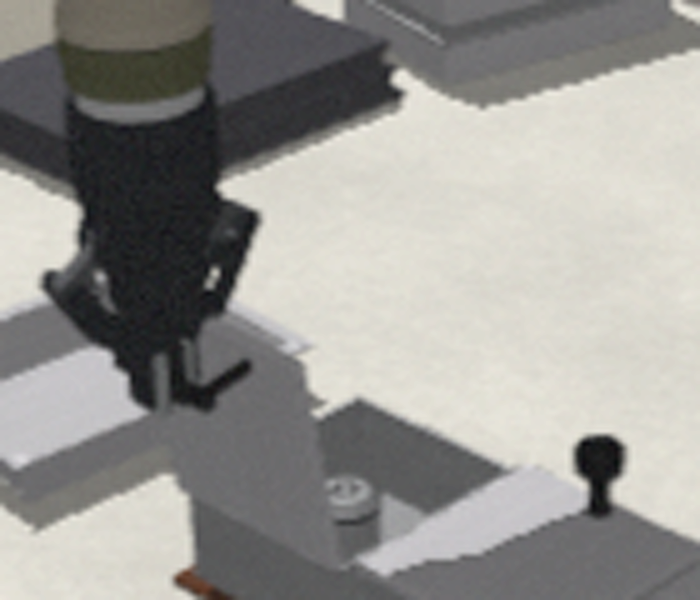

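The picture shows the lid leaning back past upright, with the shaker's top in the bin at crop (348,490), which is scene (264.6,198). I'll release with a small opening and go straight up.

Emit:
send_rows(targets=[[0,0,0,0,190],[0,0,0,0,190],[0,0,0,0,190],[0,0,0.01,0,190],[0,0,0.02,0,190],[0,0,0.03,0,190],[0,0,0.03,0,190],[-0.03,0,0.04,0,100],[-0.05,0,0,0,80],[-0.045,0,0,0,80],[-0.045,0,0,0,80],[-0.04,0,0,0,80]])

```text
clock: 7.15
tcp_pos: [0.4506, -0.0306, 0.3049]
orientation: [0.0, 0.999, 0.036, 0.001]
wrist_force: [0.4, 0.2, 1.3]
finger_gap: 0.0589
```

```bash
python3 - <<'E'
from h import *
S=eyes.read_camera("scene");T=eyes.read_camera("top")
s=monitor.get_state(); print(s["tcp_pos"],s["finger_gap"],s["wrist_force"])
for n,r in (("scene",S),("top",T)):
  for k in ("shaker_center","bar_lid_handle","bar_lid_hinge"):
    print(n,k,[(np.round(d["xyz"],3).tolist(),round(d["conf"],2)) for d in eyes.tip_of(k,n)])
crop(S,205,325,130,230,6,"sc5.png");crop(T,235,405,150,260,4.5,"tc5.png")
E
```

```text
[ 0.44768027 -0.02995828  0.30528929] 0.05864162444466101 [ 0.60239756 -0.28424804  0.31737107]
scene shaker_center []
scene bar_lid_handle [([0.673, -0.027, 0.192], 0.76)]
scene bar_lid_hinge [([0.602, -0.032, 0.071], 0.88)]
top shaker_center []
top bar_lid_handle [([0.664, -0.025, 0.191], 0.81), ([0.603, -0.034, 0.069], 0.36)]
top bar_lid_hinge [([0.6, -0.03, 0.072], 0.89)]
```

View pics/sc5.png

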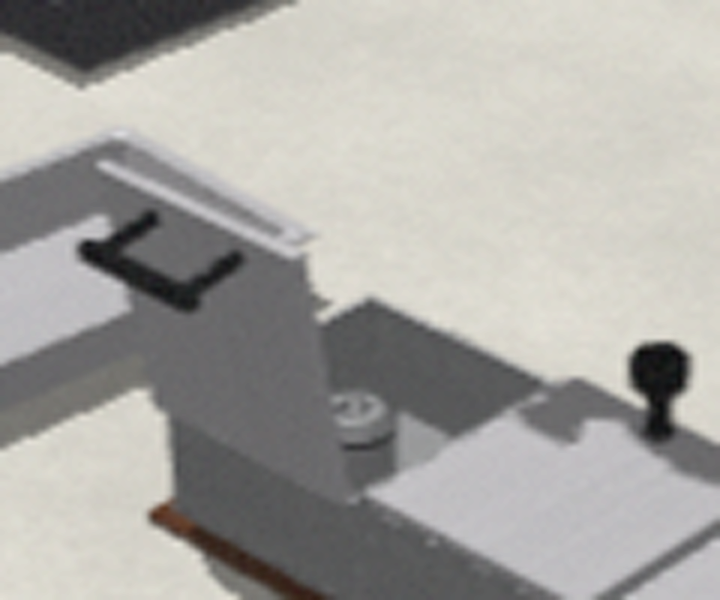

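View pics/tc5.png

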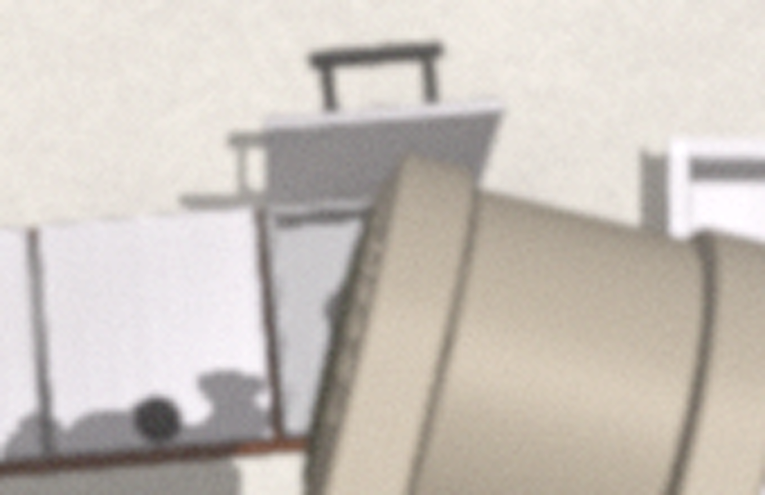

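The lid stays open at about 1.75 rad, but the arm hides the shaker from the top camera. I'll move sideways towards the tray and look again.

Emit:
send_rows(targets=[[0,-0.045,0,0,80],[0,-0.045,0,0,80],[0,-0.045,0,0,80],[0,-0.045,0,0,80],[0,-0.045,0,0,80],[0,0,0,0,80]])

```text
clock: 8.15
tcp_pos: [0.4535, -0.2611, 0.3023]
orientation: [0.0, 0.999, 0.034, -0.001]
wrist_force: [0.2, -0.3, 0.6]
finger_gap: 0.0586
```

```bash
python3 - <<'E'
from h import *
import pickle
S=eyes.read_camera("scene");T=eyes.read_camera("top");pickle.dump((S,T),open("b.pkl","wb"))
s=monitor.get_state(); print(s["tcp_pos"],s["finger_gap"],s["wrist_force"])
for n in ("scene","top"):
    print(n,[(np.round(d["xyz"],3).tolist(),round(d["conf"],2)) for d in eyes.tip_of("shaker_center",n)])
crop(S,240,300,170,220,12,"sc6.png");crop(T,285,365,180,260,7,"tc6.png")
E
```

```text
[ 0.45303886 -0.25674309  0.30280689] 0.05853370518116833 [ 0.00224827  1.14924686 -0.54995541]
scene [([0.538, -0.036, 0.04], 0.59)]
top [([0.546, -0.036, 0.039], 0.59)]
```

View pics/sc6.png

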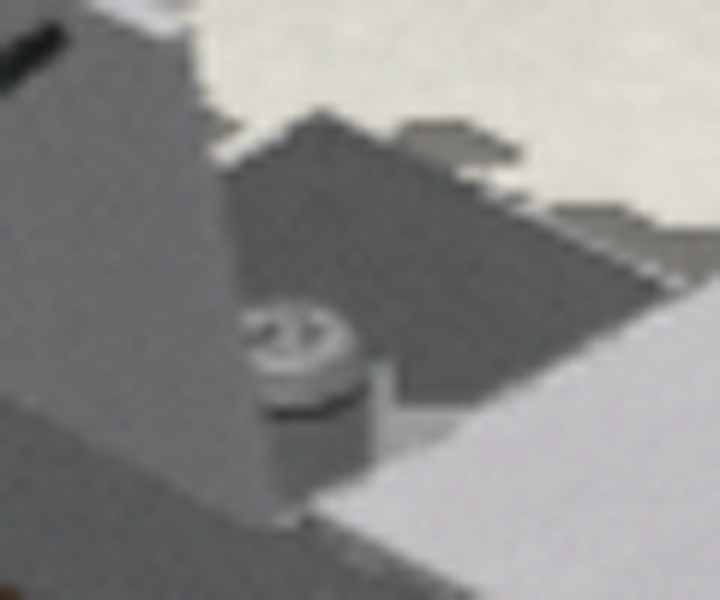

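View pics/tc6.png

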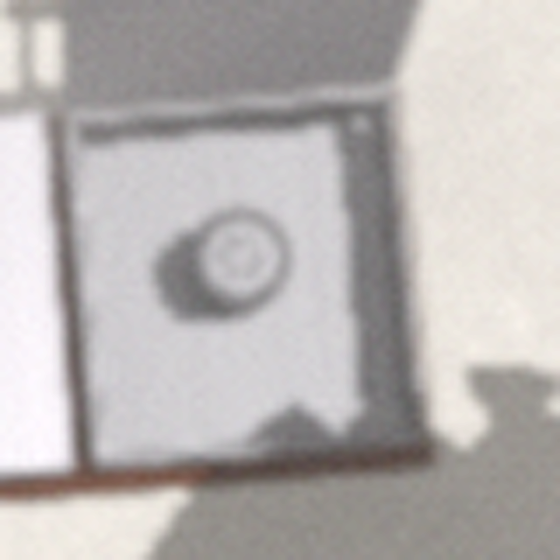

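The shaker's top centre is at about scene (264.0,198.0) and top (319.1,216.5).

```bash
python3 - <<'E'
from h import *
import pickle
S,T=pickle.load(open("b.pkl","rb"))
print(tri(S,(264.,198.),T,(319.1,216.5)))
for z in(.056,.065): print(at_z(T,319.1,216.5,z))
E
```

```text
(array([ 0.54000027, -0.03921153,  0.06216737]), np.float64(0.0007311155213813783))
[ 0.54093429 -0.03988193  0.056     ]
[ 0.53996789 -0.0392666   0.065     ]
```

The triangulated top height is 62 mm against 65 mm expected, and the position agrees with the networks. Going over the shaker.

Emit:
send_rows(targets=[[0.017,0.043,0,0,80],[0.017,0.043,0,0,80],[0.017,0.044,0,0,80],[0.018,0.044,0,0,80],[0.018,0.043,0,0,80],[0,0,-0.04,0,80],[0,0,-0.04,0,80],[0,0,-0.04,0,80],[0,0,-0.03,0,80],[0,0,0,0,80],[0,0,0,0,80]])

```text
clock: 9.45
tcp_pos: [0.5395, -0.0373, 0.1546]
orientation: [-0.0, 0.999, 0.037, -0.0]
wrist_force: [-0.5, 0.6, 0.9]
finger_gap: 0.0585
```

```bash
python3 - <<'E'
from h import *
S=eyes.read_camera("scene")
s=monitor.get_state(); print(s["tcp_pos"],s["finger_gap"],s["wrist_force"])
crop(S,205,325,110,210,6,"sc7.png")
E
```

```text
[ 0.5405542  -0.03785372  0.15577114] 0.05840994650626367 [ 0.05671368 -0.35889729  0.51313269]
```

View pics/sc7.png

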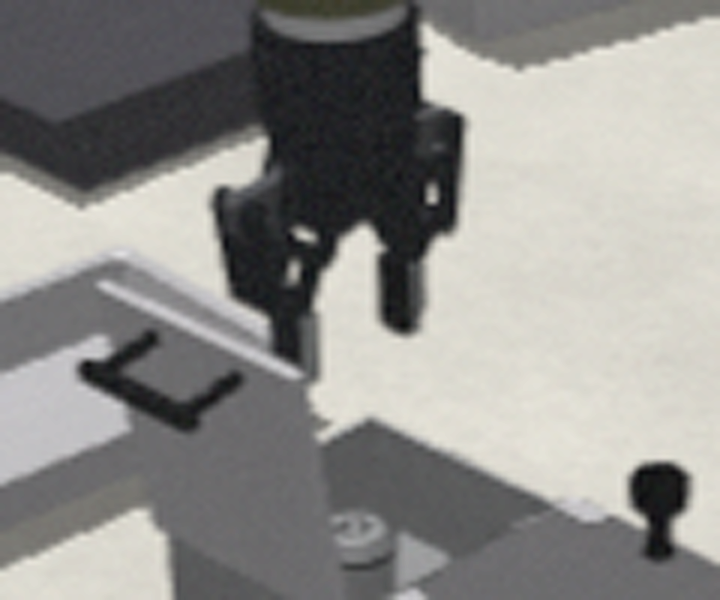

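The fingers straddle the shaker, which is at crop (358,535), and they are clear of the lid. Lowering and gripping.

Emit:
send_rows(targets=[[0,-0.0005,-0.03,0,80],[0,0,-0.03,0,80],[0,0,-0.025,0,80],[0,0,-0.02,0,80],[0,0,-0.015,0,80],[0,0,-0.011,0,80],[0,0,0,0,80],[0,0,0,0,80]])

```text
clock: 10.3
tcp_pos: [0.5408, -0.0392, 0.0242]
orientation: [0.0, 0.999, 0.036, 0.001]
wrist_force: [0.2, -0.6, 0.1]
finger_gap: 0.0586
```

Emit:
send_rows(targets=[[0,0,0,0,110],[0,0,0,0,130],[0,0,0,0,150],[0,0,0,0,200],[0,0,0,0,200],[0,0,0,0,200],[0,0,0,0,200]], newtons=40)

```text
clock: 11.0
tcp_pos: [0.5408, -0.0392, 0.0242]
orientation: [0.0, 0.999, 0.036, 0.001]
wrist_force: [-0.2, -0.3, 6.5]
finger_gap: 0.0386
```

Emit:
send_rows(targets=[[0,0,0.01,0,200],[0,0,0.02,0,200],[0,0,0.03,0,200],[0,0,0.03,0,200],[0,0,0.03,0,200],[0,0,0.03,0,200],[0,0,0,0,200],[0,0,0,0,200]])

```text
clock: 11.8
tcp_pos: [0.5399, -0.0391, 0.1736]
orientation: [0.0, 0.999, 0.036, 0.001]
wrist_force: [-0.7, 0.4, -2.0]
finger_gap: 0.0387
```

```bash
python3 - <<'E'
from h import *
S=eyes.read_camera("scene")
s=monitor.get_state(); print(s["tcp_pos"],s["finger_gap"],s["wrist_force"])
crop(S,205,325,110,210,6,"sc8.png")
E
```

```text
[ 0.53911786 -0.03892687  0.17240318] 0.03867785294366825 [-0.39035216  0.28231607 -1.92772728]
```

View pics/sc8.png

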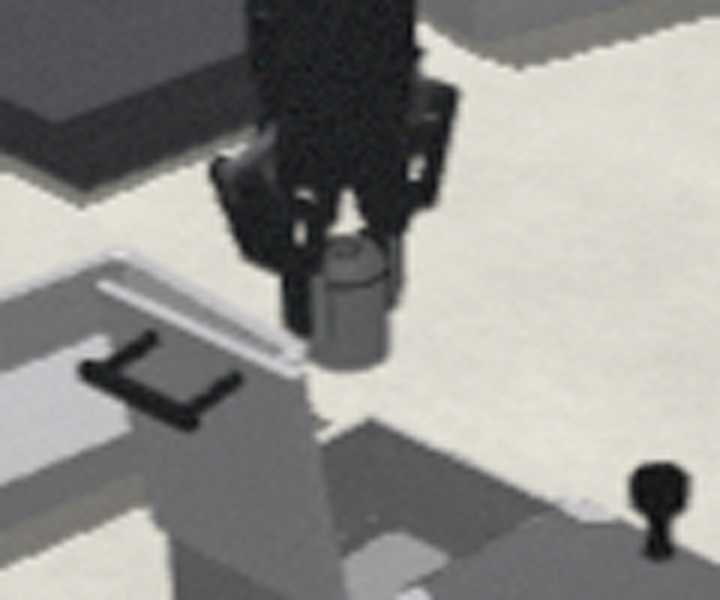

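The shaker is held upright at crop (350,300). Now moving over the tray.

Emit:
send_rows(targets=[[-0.001,-0.023,0,0,200],[-0.001,-0.035,0,0,200],[-0.002,-0.04,0,0,200],[-0.002,-0.04,0,0,200],[-0.002,-0.04,0,0,200],[-0.002,-0.04,0,0,200],[-0.001,-0.035,0,0,200],[-0.001,-0.023,0,0,200],[0,0,0,0,200],[0,0,0,0,200],[0,0,0,0,200]])

```text
clock: 12.95
tcp_pos: [0.5271, -0.3138, 0.1718]
orientation: [-0.001, 0.999, 0.037, -0.001]
wrist_force: [-0.2, -0.7, -0.8]
finger_gap: 0.0388
```

Emit:
send_rows(targets=[[0,0,-0.03,0,200],[0,0,-0.03,0,200],[0,0,-0.03,0,200],[0,0,-0.02,0,200],[0,0,-0.015,0,200],[0,0,-0.01,0,200],[0,0,0,0,200],[0,0,0,0,200]])

```text
clock: 13.75
tcp_pos: [0.5281, -0.3146, 0.0384]
orientation: [0.0, 0.999, 0.037, 0.0]
wrist_force: [-0.5, -0.9, 0.0]
finger_gap: 0.0387
```

```bash
python3 - <<'E'
from h import *
S=eyes.read_camera("scene")
s=monitor.get_state(); print(s["tcp_pos"],s["finger_gap"],s["wrist_force"])
crop(S,150,270,110,210,6,"sc9.png")
E
```

```text
[ 0.52837205 -0.31507262  0.03890873] 0.0390698303833674 [ 0.67674003  0.47911896 -1.83158442]
```

View pics/sc9.png

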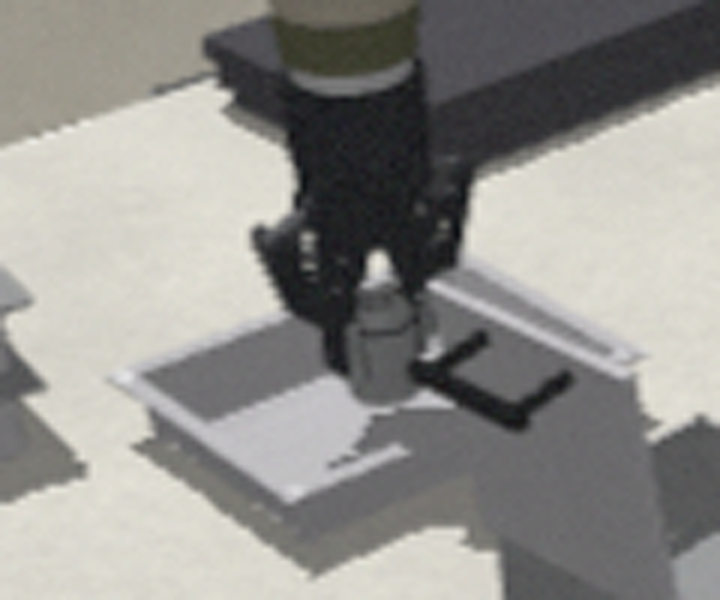

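Shaker is at crop (380,345), upright over the tray floor with about 20 mm to go.

Emit:
send_rows(targets=[[0,0,-0.008,0,200],[0,0,-0.006,0,200],[0,0,-0.003,0,200],[0,0,-0.002,0,200],[0,0,0,0,200],[0,0,0,0,200]])

```text
clock: 14.4
tcp_pos: [0.5277, -0.3151, 0.0189]
orientation: [0.0, 0.999, 0.036, 0.0]
wrist_force: [0.5, 0.8, -2.4]
finger_gap: 0.039
```

Emit:
send_rows(targets=[[0,0,-0.001,0,200],[0,0,0,0,200],[0,0,-0.001,0,200],[0,0,0,0,200],[0,0,0,0,200]])

```text
clock: 14.9
tcp_pos: [0.5278, -0.3152, 0.0172]
orientation: [0.0, 0.999, 0.036, 0.0]
wrist_force: [-0.6, 0.3, 1.7]
finger_gap: 0.0388
```

Contact is showing: the vertical force went from -2 to +1.7 N. Releasing gently.

Emit:
send_rows(targets=[[0,0,0,0,120],[0,0,0,0,100],[0,0,0,0,80],[0,0,0,0,70],[0,0,0,0,70],[0,0,0.02,0,70],[0,0,0.03,0,70],[0,0,0.04,0,70],[0,0,0.05,0,70],[0,0,0.05,0,70],[-0.03,0,0.02,0,70]])

```text
clock: 16.0
tcp_pos: [0.5015, -0.3168, 0.2325]
orientation: [0.003, 0.999, 0.037, 0.004]
wrist_force: [0.5, -1.3, 0.2]
finger_gap: 0.0619
```

Emit:
send_rows(targets=[[-0.03,-0.03,0,0,70],[-0.03,-0.03,0,0,70],[-0.03,-0.03,0,0,70],[-0.03,-0.03,0,0,70],[-0.02,-0.03,0,0,70],[0,0,0,0,70],[0,0,0,0,70]])

```text
clock: 16.7
tcp_pos: [0.3571, -0.4654, 0.2267]
orientation: [-0.0, 0.999, 0.035, 0.0]
wrist_force: [0.3, 0.6, 0.1]
finger_gap: 0.0618
```

```bash
python3 - <<'E'
from h import *
S=eyes.read_camera("scene");T=eyes.read_camera("top")
s=monitor.get_state(); print(s["clock"],s["tcp_pos"],s["finger_gap"],s["wrist_force"])
for n in ("scene","top"):
  for k in ("shaker_center","tray","bottle","knob1_lid_handle"):
    print(n,k,[(np.round(d["xyz"],3).tolist(),round(d["conf"],2)) for d in eyes.tip_of(k,n)])
crop(S,150,430,110,310,2.8,"sc10.png");crop(T,130,480,150,290,2.2,"tc10.png")
E
```

```text
16.8 [ 0.35810904 -0.46427497  0.22682409] 0.06190209701451557 [-0.58268189  0.04651306  0.46828765]
scene shaker_center [([0.526, -0.315, 0.033], 0.74)]
scene tray [([0.528, -0.311, 0.004], 0.86), ([0.667, -0.03, 0.192], 0.28)]
scene bottle [([0.519, 0.404, 0.003], 0.62)]
scene knob1_lid_handle [([0.47, 0.094, 0.116], 0.94)]
top shaker_center [([0.532, -0.315, 0.03], 0.54)]
top tray [([0.532, -0.317, 0.0], 0.97)]
top bottle [([0.518, 0.407, 0.001], 0.89)]
top knob1_lid_handle [([0.467, 0.095, 0.112], 0.78)]
```

View pics/sc10.png

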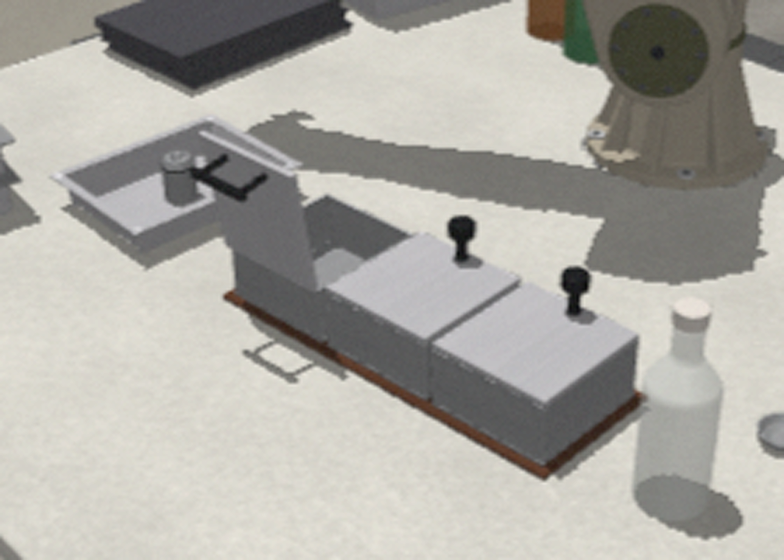

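View pics/tc10.png

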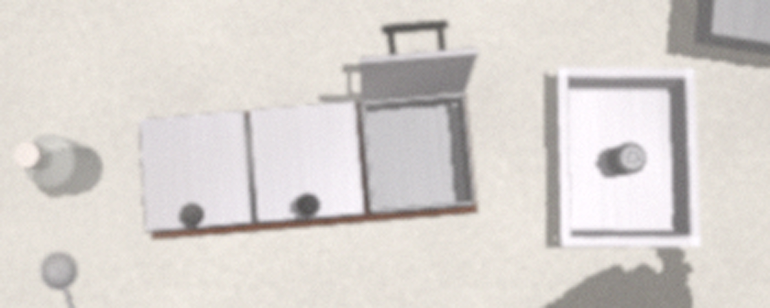

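Both views show the shaker upright in the middle of the tray, at scene crop (180,177) and top crop (630,157). The knob lids are shut, the bottle hasn't moved and the arm is clear. Handing in.

```bash
python3 -c "
from workcell import ticket; print(ticket.hand_in())"
```

```text
the job is handed in; nothing more can be done
None
```

I opened the bar-handled bin, lifted out the shaker and stood it in the middle of the foil tray, then handed the job in after about 17 s of the 64 s allowed. `hand_in()` gave no verdict.

- **Lid:** I swung it by its bar to about 1.75 rad (estimated from the handle position). It stayed open after release.
- **Shaker:** my last pictures, from both cameras, show it upright in the tray. Its centre measured about (0.529, -0.315, 0.031), within about 5 mm of the tray's centre (0.530, -0.314).
- **Knob-handled bins:** both lids look shut in the pictures.
- **Bottle:** readings differ from the start by 2 to 5 mm, about the measurement error.
- **Robot:** the gripper was clear of everything, with a wrist force of about 0.
- **Disagreements:** the shaker's top triangulated to 62 mm against the expected 65 mm. The networks' tray positions differed by 4 to 6 mm between cameras. Wrist force was about 20 N at one point in the lid swing, because the path ran slightly inside the true arc. I corrected it.

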